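# Set the scrubbing brushes drying

### The job

Set the wet scrubbing brushes to dry in the brush dryer: first swing the dryer's blue stabiliser leg fully out until it snaps into its end position, then put every green brush in the grey tray, lying flat with its bristles down, and let go. Then turn the black dial anticlockwise as far as its stop and back clockwise by exactly four clicks, and last press the green start plunger right down until it catches and stays down by itself. If a brush gets knocked out of the tray, put it back, and do not push about or knock over the other things on the shelf.

Things in the scene. Friction and masses are not known exactly. Their poses are not given: they have to be found in the camera images.
- tray (a point): centre of the inner floor of the dryer's open grey tray, 15 mm above the shelf. Inside 150 mm (x) by 230 mm (y); walls 5 mm thick, 27 mm high above the floor; a white duct 60 mm high stands 80 to 96 mm behind (+x). Room for three brushes side by side, each along this point's x, 76 mm apart in y. x points to the back of the dryer, y to its left, z up
- dryer: the fixed brush dryer; axes as tray, origin on the shelf, 60 mm from the tray's centre towards -y. Its white control deck, 55 mm high, 190 mm (x) by 130 mm (y), adjoins the tray on the -y side, its centre at y = -125 mm
- leg_hinge (a point): fixed point on the upright axis of the stabiliser leg, at the deck's -y side, 27 mm out from it, 20 mm above the shelf; axes as tray
- leg_post (a point): on the axis of the upright round post at the end of the blue leg: 18 mm diameter, from 20 to 88 mm above the shelf, this point 70 mm above it and 100 mm from the hinge axis. The leg is a flat bar 18 mm wide, 10 to 26 mm above the shelf, that swings level; x points along it from hinge to post, z up
- leg (a joint): angle of the leg (rad): 0 folded along the deck's side, pointing along the tray's +x; grows clockwise from above; 1.571 straight out (along the tray's -y), the end stop. A sprung catch resists from about 1.2, snaps over at about 1.4 and then holds the leg at 1.57. About 1 to 5 N at the post moves it; it stays where it is left
- dial_grip (a point): on the upright axis of the dial, 85 mm above the shelf, the height to grip. The dial's black grip bar is 50 mm long (along this point's x), 16 mm thick, from 62 to 102 mm above the shelf, over a round skirt of 60 mm diameter, 55 to 63 mm above the shelf; a white line marks the +x end of the bar. Turns with the dial; z up
- dial (a joint): angle of the dial (rad): 0 at its anticlockwise stop (white line at the red mark, bar along the tray's x), grows clockwise from above to 4.189. It has a sprung click stop every 0.524 rad (30 degrees), and settles into the nearest one when released; four clicks are 2.094. About 0.1 N m turns it
- plunger_top (a point): centre of the top face of the green start plunger, a round cap of 36 mm diameter on a stem, 95 mm above the shelf when up, 94 mm from the dial's axis towards the tray's +x; z up
- plunger (a joint): travel of the plunger (m): 0 up, 0.020 pressed to the bottom. It springs back up (2 to 5 N) unless pressed past about 0.016, where a catch snaps in and holds it down at about 0.016
- brush_a_center (a point): centre, half-way up (39 mm), of a green scrubbing brush, 110 (x) by 46 (y) by 78 mm tall, pale bristles below (-z). Bristles and block reach 40 mm up; above, on two short posts, a bow handle: a bar 90 mm long (x), 22 mm thick (y), 58 to 78 mm up, to be gripped 25 mm above this point. 0.11 to 0.18 kg. Two or three of the brushes a to d are present
- brush_b_center (a point): centre, half-way up (39 mm), of a green scrubbing brush, 110 (x) by 46 (y) by 78 mm tall, pale bristles below (-z). Bristles and block reach 40 mm up; above, on two short posts, a bow handle: a bar 90 mm long (x), 22 mm thick (y), 58 to 78 mm up, to be gripped 25 mm above this point. 0.11 to 0.18 kg. Two or three of the brushes a to d are present
- brush_c_center (a point): centre, half-way up (39 mm), of a green scrubbing brush, 110 (x) by 46 (y) by 78 mm tall, pale bristles below (-z). Bristles and block reach 40 mm up; above, on two short posts, a bow handle: a bar 90 mm long (x), 22 mm thick (y), 58 to 78 mm up, to be gripped 25 mm above this point. 0.11 to 0.18 kg. Two or three of the brushes a to d are present
- brush_d_center (a point): centre, half-way up (39 mm), of a green scrubbing brush, 110 (x) by 46 (y) by 78 mm tall, pale bristles below (-z). Bristles and block reach 40 mm up; above, on two short posts, a bow handle: a bar 90 mm long (x), 22 mm thick (y), 58 to 78 mm up, to be gripped 25 mm above this point. 0.11 to 0.18 kg. Two or three of the brushes a to d are present
- jar: glass jar with a metal lid, 70 mm diameter, 105 mm high; loose bystander, origin at the centre of its underside
- polish_tin: flat copper-coloured polish tin, 72 mm diameter, 30 mm high; loose bystander, origin at the centre of its underside
- cleaner: blue bottle, 66 mm diameter, 140 mm high; loose bystander, origin at the centre of its underside
- soap_box: cardboard box 60 x 95 x 45 mm; loose bystander, origin at the centre of its underside
- paint_can: metal can, 90 mm diameter, 100 mm high; loose bystander, origin at the centre of its underside
Not all that is in view belongs to the job. Leave any purple or red look-alike of the part that bears brush_a_center alone.

How it is judged (in metres and radians):
On the way, in this order (a step that is already met when the one before it is completed fails the run):
1. the leg is swung out and seated in its end position (value of joint leg above 1.48 rad), for 0.3 s.
2. every brush lies flat in the tray, bristles down, let go (z of each of brush_a_center, brush_b_center, brush_c_center, brush_d_center in the frame of tray below 0.047 m and angle between each of brush_a_center, brush_b_center, brush_c_center, brush_d_center's own z axis and vertical below 0.2 rad and x of brush_a_center in the frame of tray between -0.06 and 0.06 m and y of brush_a_center in the frame of tray between -0.105 and 0.105 m and x of brush_b_center in the frame of tray between -0.06 and 0.06 m and y of brush_b_center in the frame of tray between -0.105 and 0.105 m and x of brush_c_center in the frame of tray between -0.06 and 0.06 m and y of brush_c_center in the frame of tray between -0.105 and 0.105 m and x of brush_d_center in the frame of tray between -0.06 and 0.06 m and y of brush_d_center in the frame of tray between -0.105 and 0.105 m and contact force between the fingers and brush_a below 0.3 N and contact force between the fingers and brush_b below 0.3 N and contact force between the fingers and brush_c below 0.3 N and contact force between the fingers and brush_d below 0.3 N), for 0.2 s.
3. the dial is at its anticlockwise stop (value of joint dial below 0.1 rad), for 0.1 s.
4. the dial is four clicks clockwise from the stop, at rest (value of joint dial between 1.894 and 2.294 rad and velocity of joint dial between -0.1 and 0.1 rad/s), for 0.4 s.
5. the plunger is caught down and let go, the dial still four clicks from the stop (value of joint plunger above 0.0145 m and contact force between the fingers and dryer below 0.5 N and value of joint dial between 1.894 and 2.294 rad), for 0.3 s.
At the end, for the whole second after the job is handed in: The leg is out and seated (joint above 1.48 rad), every brush lies flat (within 0.2 rad) on the tray floor inside the walls and at rest, the dial is at four clicks from the stop (2.094 +- 0.2 rad), and the plunger is held down by its catch (travel over 14.5 mm), nothing held (all of step 5 and value of joint leg above 1.48 rad and z of each of brush_a_center, brush_b_center, brush_c_center, brush_d_center in the frame of tray below 0.047 m and angle between each of brush_a_center, brush_b_center, brush_c_center, brush_d_center's own z axis and vertical below 0.2 rad and x of brush_a_center in the frame of tray between -0.06 and 0.06 m and y of brush_a_center in the frame of tray between -0.105 and 0.105 m and x of brush_b_center in the frame of tray between -0.06 and 0.06 m and y of brush_b_center in the frame of tray between -0.105 and 0.105 m and x of brush_c_center in the frame of tray between -0.06 and 0.06 m and y of brush_c_center in the frame of tray between -0.105 and 0.105 m and x of brush_d_center in the frame of tray between -0.06 and 0.06 m and y of brush_d_center in the frame of tray between -0.105 and 0.105 m and linear speed of each of brush_a, brush_b, brush_c, brush_d below 0.03 m/s); the robot touches nothing.
It fails at once if a bystander is pushed more than 50 mm aside or knocked over (distance of any of jar, polish_tin, cleaner, soap_box, paint_can from where it was at the start of the episode above 0.05 m or angle between any of jar, polish_tin, cleaner, soap_box, paint_can's own z axis and vertical above 0.6 rad).
Of brush_a, brush_b, brush_c, brush_d only 2 to 3 are there at a start; the rules pass over those that are not, and their reading is None.
At some moment in a run one of brush_a, brush_b, brush_c, brush_d may be knocked a few centimetres aside while the robot is not near it.
Once in a run the grip may slacken for a moment while it holds something.
It also fails if it takes over 210 s, if anything falls off the work surface, if the arm or the gripper's body presses on something with over 40 N, if the wrist force passes 120 N, or if a joint passes its speed limit or range.

### The arm

A 6-joint arm with a two-finger parallel gripper is mounted at the origin on the work surface. World frame = base frame: x ahead of the robot, y to its left, z up, the work surface at z = 0. Lengths are in m, angles in degrees, forces in N, time in s.
With the tool pointing down it reaches from about 0.35 to 0.925 m from the base axis. Payload 6.4 kg.
Tool frame: the origin (TCP) lies at the very end of the fingers, on their centre line; the grasp point (between the pads) lies arm.tcp_to_grasp behind it (arm.tcp_to_grasp is the distance from the TCP to the grasp point, in m); z points along the fingers, y is the direction in which the jaws open and shut (so a half turn about z gives the same grasp; the last joint's range is limited). The gripper opens to 94 mm and grips with 3 to 60 N. Pads are 16 mm wide; open, the fingers measure 119 mm over their backs; the gripper's body (75 mm by 177 mm) begins 78 mm behind the grasp point.
Start: joints at [55.457, 14.043, 89.255, -0, 76.702, -9.975], TCP at [0.27, 0.591, 0.205] pointing down, gripper open.
Joint ranges: [-179.41, 179.41], [-58.25, 129.5], [7.25, 145.43], [-54.29, 234.29], [11.92, 165.04], [-157.13, 157.13]. Speed limits (degrees/s): [147.25, 147.25, 180, 180, 180, 180].

### API

Orientations are given as a 3x3 rotation matrix whose columns are the frame's x, y, z axes.
In Python, from rig import readout, viewer, arm gives the robot as it stands. The module is installed in compiled form; this text tells all that it offers.
- The arm moves only by the tool servo_tool, never from a script. Its argument "increments" is a list that holds one entry, the list of rows, each a list of 7 numbers: the turn, a rotation vector about the tool's x, y, z in degrees, then the shift along the tool's x, y, z in m, then the finger opening in m, from 0 to 0.094. A call has 1 to 8 rows; each row is the pose to reach, as a shift and turn from the pose commanded when the call began, along the tool's axes at that moment; what a row does not reach only later rows make up. A row lasts 1/8 s, in which the tool goes at most 62.5 mm and 10.7 degrees, less where a joint would pass 70% of its speed; a pose out of reach is approached as far as the arm can. A call with a gripper value outside its range is refused whole. The fingers move at their own pace and stop on an object; "grip_force" is the grip in N (left out, the last holds). Time passes only in rows, so rows that repeat a pose let the fingers close. It gives the time, the measured TCP pose, the force and the opening at its end, in the units of the state.
- readout.observe(): the state, without advancing time (a new reading comes with each control period).
- viewer.capture(name): name is "scene" or "top" or "wrist"; returns (picture, depth): 384x512x3 uint8, red, green, blue; 384x512 float32, m along the optical axis (not along the pixel's ray), 0 where there is no reading.
- viewer.get_calibration(name): a dict with "camera_matrix" (3x3 intrinsics, pixels), "k1" (the pictures are not rectified: a ray, as slopes to the right and down, at radius r is drawn at 1 + k1 r^2 times it, then the intrinsics apply), "cam_to_world" (4x4, takes a point from camera to world coordinates); the wrist camera has in their place "hand_eye" (4x4, takes a point from camera to tool coordinates, whose origin is the TCP and whose axes are the flange's). Camera axes: x right, y down, z forward; pixel columns grow to the right and rows downward; lengths in m; the calibration is good to about 2 mm. A picture is of the moment at which its call begins: read the wrist's pose just before it. get_calibration takes no time and is no camera call.
- arm.job_done(): hands the job in, once; it reports no verdict.
The state is a dict: "time": time; "qpos": joint angles; "qd": joint speeds; "effort": joint torques, N m; "position": TCP position; "eef_rot": TCP orientation; "contact_force": force on the tool from outside, world axes, zero at the start; "ft_torque": the same for the moment, N m; "finger_gap": finger opening in m.
Only numpy, scipy, OpenCV 4.12 (cv2) and the standard library are available. Lean on these libraries where they do the work, as an engineer would, in place of code of your own. Each camera call takes 0.05 s, during which the arm holds its last target.

## Working session

There is one attempt and no reset: what is moved stays moved. The work goes in short steps, Python scripts to look and compute and a tool call to move; the robot and the scene stay as the last step left them, time stands still between calls to the robot, and variables do not carry over. Pictures are saved under pics/ and viewed, and the job is handed in when it is done.

Besides the shell and the picture viewer there is one more tool, called after "Call:" as name(argument=value, ...), one argument or row to a line, values as JSON. servo_tool: Moves the arm, as the interface text tells. Its arguments: {"type":"object","properties":{"increments":{"type":"array"},"grip_force":{"type":"number"}},"required":["increments"]}

```bash
mkdir -p pics
cat > h.py <<'E'
import numpy as np, cv2
from rig import readout, viewer, arm
def st():
    s=readout.observe(); return s
def cap(n,f=None):
    s=readout.observe()
    p,d=viewer.capture(n); c=viewer.get_calibration(n)
    if f: cv2.imwrite('pics/'+f,p[:,:,::-1])
    return p,d,c,s
def T(c,s):
    if 'cam_to_world' in c: return np.array(c['cam_to_world'])
    M=np.eye(4); M[:3,:3]=np.array(s['eef_rot']); M[:3,3]=s['position']
    return M@np.array(c['hand_eye'])
def cloud(d,c,s):
    K=np.array(c['camera_matrix']); k=c['k1']
    h,w=d.shape
    u,v=np.meshgrid(np.arange(w),np.arange(h))
    pts=np.stack([u,v],-1).reshape(-1,1,2).astype(np.float64)
    r=cv2.undistortPoints(pts,K,np.array([k,0,0,0.]),None,None,None).reshape(h,w,2) if False else cv2.undistortPoints(pts,K,np.array([k,0,0,0.])).reshape(h,w,2)
    P=np.dstack([r*d[...,None],d])
    M=T(c,s)
    W=P@M[:3,:3].T+M[:3,3]
    W[d<=0]=np.nan
    return W
def proj(X,c,s):
    M=np.linalg.inv(T(c,s)); P=np.atleast_2d(X)@M[:3,:3].T+M[:3,3]
    q,_=cv2.projectPoints(P.reshape(-1,1,3),np.zeros(3),np.zeros(3),np.array(c['camera_matrix']),np.array([c['k1'],0,0,0.]))
    return q.reshape(-1,2)
E
python3 - <<'E'
from h import *
s=st()
for k,v in s.items(): print(k,np.round(v,4).tolist())
print(arm.tcp_to_grasp)
for n in ['scene','top','wrist']:
    p,d,c,s=cap(n,n+'0.png'); print(n,c['k1'],np.round(c['camera_matrix'],1).tolist(),np.round(T(c,s),3).tolist())
    np.savez(n+'0.npz',p=p,W=cloud(d,c,s))
E
```

```text
time 0.0
qpos [55.46, 14.0817, 89.3234, -0.0011, 76.7034, -9.9749]
qd [-0.0029, -0.008, 0.0004, 0.0051, -0.0551, -0.0335]
effort [0.0008, -41.5843, -31.46, 0.0685, 0.0333, -0.0001]
position [0.2699, 0.5907, 0.2044]
eef_rot [[-0.9095, 0.4157, -0.0011], [0.4157, 0.9095, -0.0016], [0.0003, -0.0019, -1.0]]
contact_force [-0.1242, -0.003, -0.529]
ft_torque [0.0232, 0.0187, 0.0257]
finger_gap 0.094
0.0188
scene -0.12840855155246322 [[412.1, 0.0, 253.8], [0.0, 412.1, 190.1], [0.0, 0.0, 1.0]] [[0.381, 0.731, -0.566, 1.299], [0.925, -0.311, 0.22, -0.346], [-0.015, -0.607, -0.794, 1.112], [0.0, 0.0, 0.0, 1.0]]
top -0.08974618870026374 [[348.1, 0.0, 257.4], [0.0, 348.1, 191.6], [0.0, 0.0, 1.0]] [[0.025, -0.991, 0.132, 0.439], [-1.0, -0.024, 0.005, -0.057], [-0.001, -0.132, -0.991, 0.967], [0.0, 0.0, 0.0, 1.0]]
wrist -0.023118233180603517 [[287.9, 0.0, 254.5], [0.0, 287.9, 193.9], [0.0, 0.0, 1.0]] [[0.415, 0.878, 0.239, 0.201], [0.91, -0.4, -0.113, 0.623], [-0.003, 0.264, -0.964, 0.383], [0.0, 0.0, 0.0, 1.0]]
```

View pics/scene0.png

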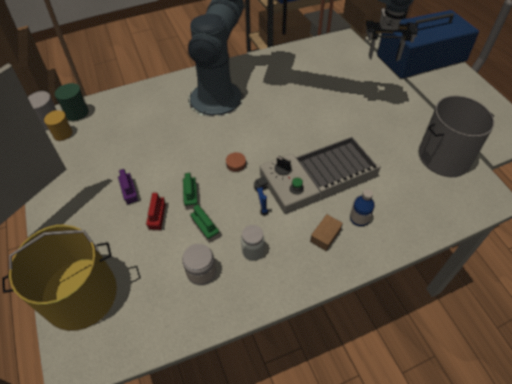

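View pics/top0.png

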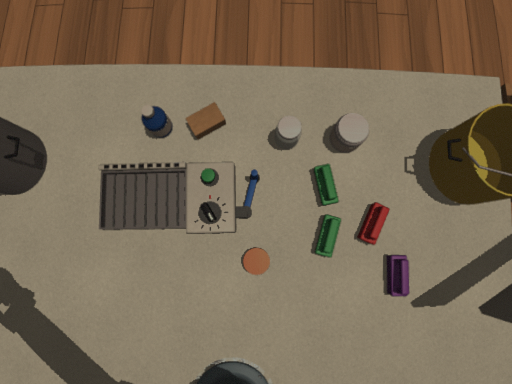

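View pics/wrist0.png

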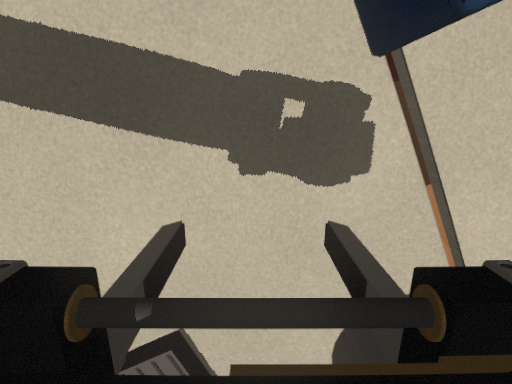

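```bash
cat > m.py <<'E'
from h import *
z=np.load('top0.npz'); p,W=z['p'],z['W']
cv2.imwrite('pics/topcrop.png',cv2.resize(p[90:300,90:430,::-1],None,fx=2.35,fy=2.35,interpolation=cv2.INTER_CUBIC))
hsv=cv2.cvtColor(p,cv2.COLOR_RGB2HSV)
def comp(name,m):
    n,l,stt,cen=cv2.connectedComponentsWithStats(m.astype(np.uint8))
    for i in range(1,n):
        if stt[i,4]<25: continue
        P=W[l==i]; P=P[~np.isnan(P[:,0])]
        if len(P)<5: continue
        q=P[P[:,2]>np.percentile(P[:,2],90)-0.012]
        r=cv2.minAreaRect(P[:,:2].astype(np.float32))
        print(name,np.round(cen[i]),stt[i,4],'med',np.round(np.median(P,0),3),'zmax',round(np.percentile(P[:,2],98),3),'rect',np.round(r[0],3),np.round(r[1],3),round(r[2],1))
comp('green',(hsv[...,0]>45)&(hsv[...,0]<80)&(hsv[...,1]>100))
comp('blue',(hsv[...,0]>100)&(hsv[...,0]<125)&(hsv[...,1]>120)&(hsv[...,2]>50))
comp('black',(hsv[...,2]<25))
for nm,px in dict(jar1=(289,125),jar2=(352,128),bottle=(154,115),box=(206,120),tin=(256,261)).items():
    print(nm,np.round(W[px[1],px[0]],3))
E
python3 m.py
```

```text
green [326. 184.] 614 med [ 0.582 -0.232  0.062] zmax 0.08 rect [ 0.587 -0.236] [0.106 0.042] 13.8
green [208. 175.] 146 med [0.594 0.075 0.094] zmax 0.097 rect [0.595 0.075] [0.032 0.033] 62.2
green [327. 235.] 649 med [ 0.45  -0.238  0.042] zmax 0.08 rect [ 0.45  -0.243] [0.043 0.106] 75.3
blue [155. 119.] 277 med [0.735 0.216 0.098] zmax 0.113 rect [0.741 0.222] [0.043 0.058] 48.3
blue [254. 173.] 27 med [ 0.604 -0.043  0.087] zmax 0.091 rect [ 0.605 -0.044] [0.013 0.013] 1.4
blue [250. 192.] 151 med [ 0.563 -0.032  0.025] zmax 0.029 rect [ 0.563 -0.033] [0.017 0.076] 78.2
black [ 13. 147.] 64 med [0.638 0.546 0.181] zmax 0.183 rect [0.641 0.551] [0.053 0.032] 2.3
black [450. 151.] 47 med [ 0.653 -0.512  0.172] zmax 0.175 rect [ 0.654 -0.515] [0.051 0.019] 19.5
jar1 [ 0.729 -0.13   0.104]
jar2 [ 0.727 -0.294  0.1  ]
bottle [0.745 0.219 0.115]
box [0.757 0.094 0.046]
tin [ 0.378 -0.053  0.03 ]
```

View pics/topcrop.png

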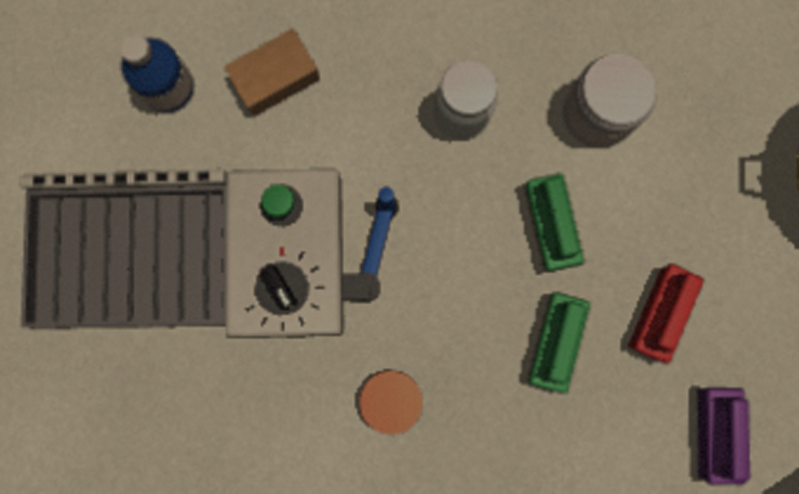

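```bash
cat > m2.py <<'E'
from h import *
for n in ['top','scene']:
    z=np.load(n+'0.npz'); p,W=z['p'],z['W']
    V=W.reshape(-1,3); C=p.reshape(-1,3).astype(int)
    ok=~np.isnan(V[:,0]); V,C=V[ok],C[ok]
    box=(V[:,0]>.42)&(V[:,0]<.68)&(V[:,1]>-.02)&(V[:,1]<.4)
    deck=box&(abs(V[:,2]-.055)<.003)&(C.min(1)>70)
    D=V[deck]; print(n,len(D),np.median(D[:,2]))
    # restrict to deck
    q=D[(D[:,1]<.16)&(D[:,1]>-.01)]
    print('deck',[np.round(a,4) for a in cv2.minAreaRect(q[:,:2].astype(np.float32))])
    f=V[box&(V[:,2]>.012)&(V[:,2]<.018)&(V[:,1]>.13)]
    print('floor',len(f),[np.round(a,4) for a in cv2.minAreaRect(f[:,:2].astype(np.float32))])
    al=V[box&(V[:,2]>.012)]
    print('all',[np.round(a,4) for a in cv2.minAreaRect(al[:,:2].astype(np.float32))])
    dk=V[box&(V[:,2]>.085)]; print('dial+plunger top pts',len(dk))
    import sys
    d=dk[dk[:,0]<.56]; print('dial bar',np.round(d.mean(0),4),[np.round(a,4) for a in cv2.minAreaRect(d[:,:2].astype(np.float32))])
    d=dk[dk[:,0]>.56]; print('plunger',np.round(d.mean(0),4),[np.round(a,4) for a in cv2.minAreaRect(d[:,:2].astype(np.float32))])
    b=V[(V[:,1]<-.15)&(V[:,1]>-.31)&(V[:,0]<.65)&(C[:,1]>C[:,0]*1.5)]
    for lo,hi in((.53,.65),(.38,.51)):
        t=b[(b[:,0]>lo)&(b[:,0]<hi)]; h=t[t[:,2]>.07]; g=t[t[:,2]>.015]
        print('brush all',[np.round(a,4) for a in cv2.minAreaRect(g[:,:2].astype(np.float32))],'handle',len(h),[np.round(a,4) for a in cv2.minAreaRect(h[:,:2].astype(np.float32))])
E
python3 m2.py
```

```text
top 2433 0.05444645601137921
deck [array([0.5446, 0.0819]), array([0.1898, 0.1448]), np.float64(3.275)]
floor 3869 [array([0.5328, 0.2613]), array([0.1573, 0.2245]), np.float64(2.506)]
all [array([0.54  , 0.1806]), array([0.1914, 0.3994]), np.float64(2.3098)]
dial+plunger top pts 290
dial bar [0.5015 0.07   0.1002] [array([0.5017, 0.0708]), array([0.0502, 0.0162]), np.float64(32.835)]
plunger [0.5953 0.0751 0.0938] [array([0.596 , 0.0756]), array([0.0345, 0.0325]), np.float64(46.7792)]
brush all [array([ 0.5871, -0.2362]), array([0.1058, 0.0416]), np.float64(13.7589)] handle 283 [array([ 0.5888, -0.2379]), array([0.0904, 0.0212]), np.float64(13.2949)]
brush all [array([ 0.4496, -0.2426]), array([0.0428, 0.1067]), np.float64(75.6674)] handle 274 [array([ 0.4493, -0.2433]), array([0.0204, 0.0907]), np.float64(75.1671)]
scene 1088 0.05491836793577376
deck [array([0.5445, 0.0801]), array([0.1898, 0.1482]), np.float64(3.1241)]
floor 1447 [array([0.5443, 0.252 ]), array([0.1787, 0.2482]), np.float64(2.1417)]
all [array([0.5405, 0.1812]), array([0.1959, 0.3998]), np.float64(2.3472)]
dial+plunger top pts 198
dial bar [0.506  0.0676 0.0975] [array([0.5044, 0.068 ]), array([0.0501, 0.0194]), np.float64(30.0676)]
plunger [0.5991 0.0724 0.0942] [array([0.5977, 0.0734]), array([0.0329, 0.0336]), np.float64(87.9815)]
brush all [array([ 0.5929, -0.2397]), array([0.1016, 0.0402]), np.float64(12.9251)] handle 165 [array([ 0.5888, -0.2396]), array([0.0896, 0.0213]), np.float64(13.6598)]
brush all [array([ 0.4534, -0.2441]), array([0.0398, 0.1085]), np.float64(75.0149)] handle 121 [array([ 0.4553, -0.2466]), array([0.0189, 0.0818]), np.float64(75.6045)]
```

```bash
cat >> h.py <<'E'
from scipy.spatial.transform import Rotation as Ro
def Rdown(yaw):  # yaw=world angle(deg) of tool y
    a=np.radians(yaw); y=np.array([np.cos(a),np.sin(a),0]); z=np.array([0,0,-1.]); x=np.cross(y,z)
    return np.stack([x,y,z],1)
def plan(tg,s=None):
    s=s or st(); R=np.array(s['eef_rot']); p=np.array(s['position'])
    print('at',np.round(p,4),'yaw',round(np.degrees(np.arctan2(R[1,1],R[0,1])),2),'tilt',round(np.degrees(np.arccos(-R[2,2])),2),'j6',round(s['qpos'][5],1),'t',round(s['time'],2),'F',np.round(s['contact_force'],2),'gap',round(s['finger_gap'],4))
    for x,y,z,yaw,g in tg:
        w=Ro.from_matrix(R.T@Rdown(yaw)).as_rotvec(degrees=True); d=R.T@(np.array([x,y,z])-p)
        print([*[float(v) for v in np.round(w,1)],*[float(v) for v in np.round(d,4)],g])
E
python3 - <<'E'
from h import *
plan([(.613,-.014,.205,74,0),(.613,-.014,.16,74,0),(.613,-.014,.058,74,0)])
E
```

```text
at [0.27   0.5908 0.2046] yaw 65.43 tilt 0.08 j6 -10.0 t 0.15 F [-0.03  0.38 -0.31] gap 0.094
[-0.1, -0.0, -8.6, -0.5634, -0.4074, 0.0001, 0]
[-0.1, -0.0, -8.6, -0.5634, -0.4074, 0.0451, 0]
[-0.1, -0.0, -8.6, -0.5635, -0.4072, 0.1471, 0]
```

Call:
servo_tool(
  increments=[
    [[0, 0, -1, -0.05, -0.035, 0, 0], [0, 0, -2, -0.1, -0.07, 0, 0], [0, 0, -3, -0.15, -0.108, 0, 0], [0, 0, -4, -0.2, -0.144, 0, 0], [0, 0, -5, -0.25, -0.18, 0, 0], [0, 0, -6, -0.3, -0.216, 0, 0], [0, 0, -7, -0.35, -0.253, 0, 0], [0, 0, -8, -0.4, -0.29, 0, 0]],
  ],
  grip_force=15,
)

```text
time: 1.15
position: [0.514, 0.1592, 0.2054]
eef_rot: [[-0.959, 0.285, 0.0], [0.285, 0.959, 0.0], [-0.0, 0.0, -1.0]]
contact_force: [0.1, 0.6, -0.7]
finger_gap: 0.0174
```

Run:
```python
from h import *
plan([(.613,-.014,.205,74,0),(.613,-.014,.058,74,0)])
```

```text
at [0.514  0.1592 0.2054] yaw 73.46 tilt 0.01 j6 -68.3 t 1.15 F [ 0.14  0.55 -0.68] gap 0.0174
[0.0, 0.0, -0.5, -0.1442, -0.1379, 0.0004, 0]
[0.0, 0.0, -0.5, -0.1442, -0.1379, 0.1474, 0]
```

Call:
servo_tool(
  increments=[
    [[0, 0, 0, -0.035, -0.035, 0, 0], [0, 0, 0, -0.07, -0.07, 0, 0], [0, 0, 0, -0.11, -0.105, 0, 0], [0, 0, 0, -0.144, -0.138, 0, 0], [0, 0, 0, -0.144, -0.138, 0, 0]],
  ],
)

```text
time: 1.78
position: [0.6128, -0.0148, 0.2049]
eef_rot: [[-0.957, 0.289, -0.001], [0.289, 0.957, -0.0], [0.001, -0.0, -1.0]]
contact_force: [-1.2, -0.3, 0.7]
finger_gap: 0.0004
```

Run:
```python
from h import *
for n in ['wrist','top']:
    p,d,c,s=cap(n,n+'1.png'); W=cloud(d,c,s)
    hsv=cv2.cvtColor(p,cv2.COLOR_RGB2HSV)
    m=(hsv[...,0]>100)&(hsv[...,0]<125)&(hsv[...,1]>120)&(hsv[...,2]>40)&(W[...,1]<0.05)&(W[...,1]>-.2)
    P=W[m]; t=P[P[:,2]>.08]; print(n,len(t),'post',t.mean(0).round(4)); b=P[(P[:,2]<.035)]; r=cv2.minAreaRect(b[:,:2].astype(np.float32)); print(r)
plan([(.613,-.014,.058,74,0)])
```

```text
wrist 3 post [ 0.6032 -0.0497  0.0861]
((0.5624029040336609, -0.03317614644765854), (0.016277194023132324, 0.07642713934183121), 77.03461456298828)
top 0 post [nan nan nan]
((0.5986366271972656, -0.04861406236886978), (0.0022097176406532526, 0.009244655258953571), 66.77246856689453)
at [ 0.6117 -0.012   0.2049] yaw 73.4 tilt 0.08 j6 -85.1 t 1.88 F [0.7  0.09 0.51] gap 0.0004
[0.0, -0.1, -0.6, -0.002, -0.0015, 0.1469, 0]<stdin>:6: RuntimeWarning: Mean of empty slice.
  ret = um.true_divide(
```

View pics/wrist1.png

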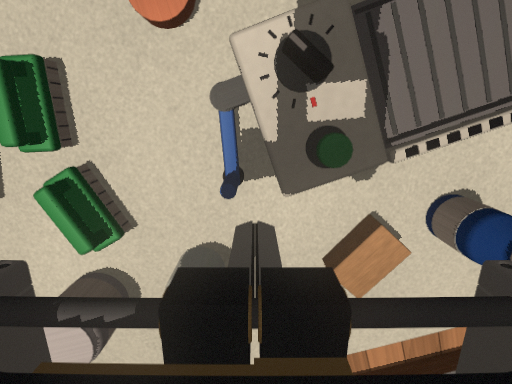

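Call:
servo_tool(
  increments=[
    [[0, 0, 0, -0.002, -0.001, 0.04, 0], [0, 0, 0, -0.002, -0.001, 0.08, 0], [0, 0, 0, -0.002, -0.001, 0.12, 0], [0, 0, 0, -0.002, -0.001, 0.147, 0], [0, 0, 0, -0.002, -0.001, 0.147, 0]],
  ],
)

```text
time: 2.5
position: [0.6112, -0.0118, 0.0561]
eef_rot: [[-0.959, 0.283, -0.005], [0.283, 0.959, 0.001], [0.006, -0.0, -1.0]]
contact_force: [0.0, 0.1, 0.1]
finger_gap: 0.0007
```

```bash
cat > leg.py <<'E'
from h import *
import sys
H=np.array([.507,-.0225]); L=[]
for f in map(float,sys.argv[1:]):
    a=np.radians(f); q=H+.1*np.array([np.cos(a),np.sin(a)])+.0215*np.array([-np.sin(a),np.cos(a)])
    L.append((*q,.058,f+90,0))
plan(L)
E
python3 leg.py -13 -20 -27 -34 -41 -48 -55 -62
```

```text
at [ 0.6112 -0.0118  0.0561] yaw 73.54 tilt 0.32 j6 -85.3 t 2.5 F [0.05 0.06 0.11] gap 0.0007
[-0.0, -0.3, -3.5, -0.0016, -0.0123, -0.0019, 0]
[-0.0, -0.3, 3.5, -0.0042, -0.0245, -0.0019, 0]
[-0.0, -0.3, 10.5, -0.0054, -0.0369, -0.0019, 0]
[-0.1, -0.3, 17.5, -0.0049, -0.0494, -0.0019, 0]
[-0.1, -0.3, 24.5, -0.003, -0.0618, -0.0019, 0]
[-0.1, -0.3, 31.5, 0.0004, -0.0738, -0.0019, 0]
[-0.1, -0.3, 38.5, 0.0053, -0.0853, -0.0019, 0]
[-0.1, -0.3, 45.5, 0.0115, -0.0961, -0.0018, 0]
```

Call:
servo_tool(
  increments=[
    [[0, 0, -3.5, -0.0015, -0.0125, -0.001, 0], [0, 0, 3.5, -0.004, -0.0245, -0.001, 0], [0, 0, 10.5, -0.0055, -0.037, -0.001, 0], [0, 0, 17.5, -0.005, -0.0495, -0.001, 0], [0, 0, 24.5, -0.003, -0.062, -0.001, 0], [0, 0, 31.5, 0.0005, -0.074, -0.001, 0], [0, 0, 38.5, 0.0055, -0.0855, -0.001, 0], [0, 0, 45.5, 0.0115, -0.096, -0.001, 0]],
  ],
)

```text
time: 3.5
position: [0.5764, -0.1022, 0.0617]
eef_rot: [[-0.466, 0.885, 0.003], [0.885, 0.466, -0.001], [-0.002, 0.003, -1.0]]
contact_force: [0.7, -0.1, 0.1]
finger_gap: 0.0003
```

```bash
python3 leg.py -62 -68 -74 -79 -84 -87 -89 -89; python3 -c "
from h import *
cap('wrist','wrist2.png')"
```

```text
at [ 0.5764 -0.1022  0.0617] yaw 27.76 tilt 0.2 j6 -48.9 t 3.5 F [ 0.66 -0.09  0.07] gap 0.0003
[0.1, 0.1, -0.2, 0.0029, -0.0023, 0.0037, 0]
[0.2, 0.1, 5.8, 0.0012, -0.0129, 0.0037, 0]
[0.2, 0.1, 11.8, 0.0006, -0.0236, 0.0037, 0]
[0.2, 0.1, 16.8, 0.0009, -0.0325, 0.0036, 0]
[0.2, 0.1, 21.8, 0.002, -0.0414, 0.0036, 0]
[0.2, 0.1, 24.8, 0.003, -0.0466, 0.0036, 0]
[0.2, 0.1, 26.8, 0.0039, -0.0501, 0.0036, 0]
[0.2, 0.1, 26.8, 0.0039, -0.0501, 0.0036, 0]
```

View pics/wrist2.png

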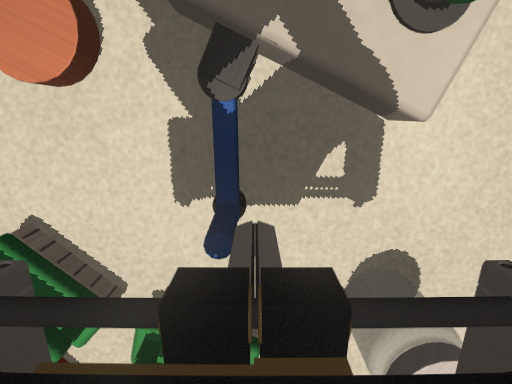

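Call:
servo_tool(
  increments=[
    [[0, 0, 0, 0.002, -0.003, 0.003, 0], [0, 0, 6, 0.001, -0.013, 0.003, 0], [0, 0, 12, 0.0005, -0.0235, 0.003, 0], [0, 0, 17, 0.001, -0.0325, 0.003, 0], [0, 0, 22, 0.002, -0.0415, 0.003, 0], [0, 0, 25, 0.003, -0.0465, 0.003, 0], [0, 0, 27, 0.004, -0.05, 0.003, 0], [0, 0, 27, 0.004, -0.05, 0.003, 0]],
  ],
)

```text
time: 4.55
position: [0.5341, -0.1214, 0.0575]
eef_rot: [[-0.017, 1.0, 0.013], [1.0, 0.017, -0.0], [-0.0, 0.013, -1.0]]
contact_force: [16.2, 4.1, -11.8]
finger_gap: 0.0009
```

```bash
python3 leg.py -87 -87 -92; python3 -c "
from h import *
cap('wrist','wrist3.png')"
```

```text
at [ 0.5341 -0.1214  0.0575] yaw 0.96 tilt 0.75 j6 -26.0 t 4.55 F [ 16.22   4.12 -11.84] gap 0.0009
[0.8, 0.0, -2.0, 0.0001, -0.0004, -0.0005, 0]
[0.8, 0.0, -2.0, 0.0001, -0.0004, -0.0005, 0]
[0.8, -0.0, 3.0, -0.0017, -0.0091, -0.0006, 0]
```

View pics/wrist3.png

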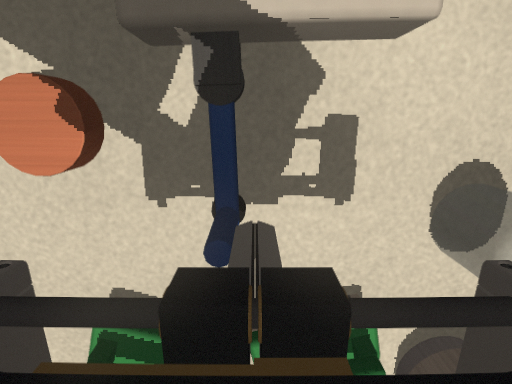

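Call:
servo_tool(
  increments=[
    [[0, 0, 0, 0, 0.015, 0, 0], [0, 0, 0, 0, 0.03, -0.02, 0], [0, 0, 0, 0, 0.03, -0.07, 0], [0, 0, 0, 0, 0.03, -0.12, 0], [0, 0, 0, 0, 0.03, -0.17, 0], [0, 0, 0, 0, 0.03, -0.17, 0.08]],
  ],
)

```text
time: 5.35
position: [0.5622, -0.1225, 0.2324]
eef_rot: [[-0.018, 1.0, 0.009], [1.0, 0.018, -0.004], [-0.004, 0.009, -1.0]]
contact_force: [0.2, -0.5, -0.7]
finger_gap: 0.0073
```

```bash
cat > br.py <<'E'
from h import *
for n in ['top','scene']:
    p,d,c,s=cap(n,n+'_l.png'); W=cloud(d,c,s); V=W.reshape(-1,3);C=p.reshape(-1,3).astype(int)
    with np.errstate(all='ignore'):
        g=(C[:,1]>C[:,0]*1.5)&(C[:,1]>C[:,2]*1.3)&(V[:,2]>.07)&(V[:,2]<.1)
    m=g.reshape(p.shape[:2]).astype(np.uint8)
    k,l,stt,cen=cv2.connectedComponentsWithStats(m)
    for i in range(1,k):
        if stt[i,4]<40: continue
        P=W[l==i]; print(n,cen[i].round(),stt[i,4],[np.round(a,4) for a in cv2.minAreaRect(P[:,:2].astype(np.float32))],round(float(np.median(P[:,2])),3))
E
python3 br.py
python3 - <<'E'
from h import *
plan([])
E
```

```text
top [208. 175.] 142 [array([0.5949, 0.0753]), array([0.0324, 0.0318]), np.float64(81.1676)] 0.094
top [331. 235.] 273 [array([ 0.4494, -0.2434]), array([0.0202, 0.0908]), np.float64(75.633)] 0.076
scene [188. 184.] 121 [array([ 0.4526, -0.2455]), array([0.0189, 0.0873]), np.float64(75.7487)] 0.077
scene [297. 182.] 70 [array([0.5981, 0.0735]), array([0.0257, 0.0318]), np.float64(63.7604)] 0.095
scene [203. 216.] 164 [array([ 0.5881, -0.24  ]), array([0.0877, 0.0204]), np.float64(13.5171)] 0.078
at [ 0.5595 -0.1216  0.2267] yaw 1.01 tilt 0.03 j6 -24.6 t 5.45 F [-0.96 -0.19 -0.96] gap 0.0151
```

View pics/top_l.png

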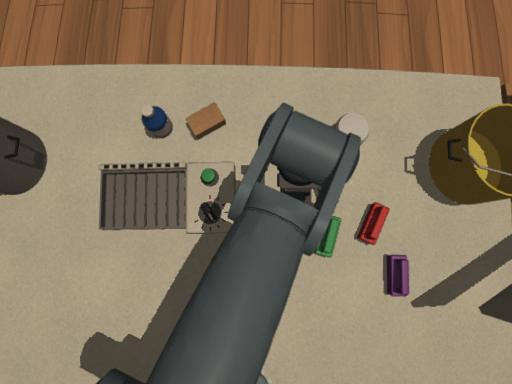

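View pics/scene_l.png

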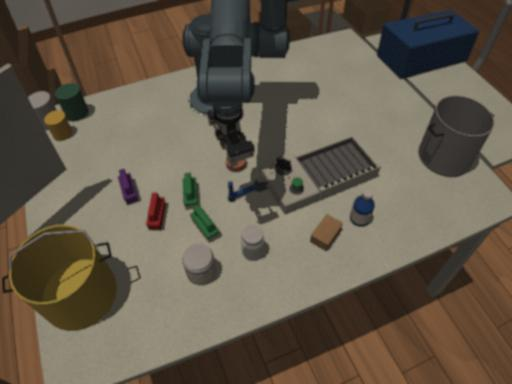

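Run:
```python
from h import *
plan([(.5885,-.239,.2,-76.6,.06),(.5885,-.239,.12,-76.6,.06)])
```

```text
at [ 0.5595 -0.1216  0.2267] yaw 1.01 tilt 0.03 j6 -24.6 t 5.45 F [-0.96 -0.19 -0.96] gap 0.0151
[0.0, 0.0, 77.6, -0.1179, 0.0269, 0.0268, 0.06]
[0.0, 0.0, 77.6, -0.1179, 0.0269, 0.1068, 0.06]
```

Call:
servo_tool(
  increments=[
    [[0, 0, 10, -0.015, 0.004, 0, 0.06], [0, 0, 20, -0.03, 0.008, 0, 0.06], [0, 0, 30, -0.045, 0.012, 0.005, 0.06], [0, 0, 40, -0.06, 0.016, 0.01, 0.06], [0, 0, 50, -0.075, 0.02, 0.015, 0.06], [0, 0, 60, -0.09, 0.023, 0.02, 0.06], [0, 0, 70, -0.11, 0.025, 0.025, 0.06], [0, 0, 77.5, -0.118, 0.027, 0.027, 0.06]],
  ],
)

```text
time: 6.45
position: [0.587, -0.2394, 0.1962]
eef_rot: [[0.974, 0.228, -0.005], [0.228, -0.974, 0.003], [-0.004, -0.004, -1.0]]
contact_force: [1.1, -0.6, -0.3]
finger_gap: 0.0598
```

Call:
servo_tool(
  increments=[
    [[0, 0, 0, 0, 0, 0.03, 0.06], [0, 0, 0, 0, 0, 0.06, 0.06], [0, 0, 0, 0, 0, 0.08, 0.06], [0, 0, 0, 0, 0, 0.08, 0.06]],
  ],
)

```text
time: 6.95
position: [0.5866, -0.2383, 0.1164]
eef_rot: [[0.973, 0.233, -0.005], [0.233, -0.973, 0.003], [-0.004, -0.004, -1.0]]
contact_force: [0.9, 0.6, 1.3]
finger_gap: 0.0599
```

Run:
```python
from h import *
cap('wrist','w4.png')
plan([(.5885,-.239,.047,-76.6,.06)])
```

```text
at [ 0.5878 -0.239   0.1184] yaw -76.55 tilt 0.12 j6 44.2 t 7.0 F [0.17 0.15 0.67] gap 0.0597
[-0.1, 0.1, 0.0, 0.0008, 0.0003, 0.0714, 0.06]
```

View pics/w4.png

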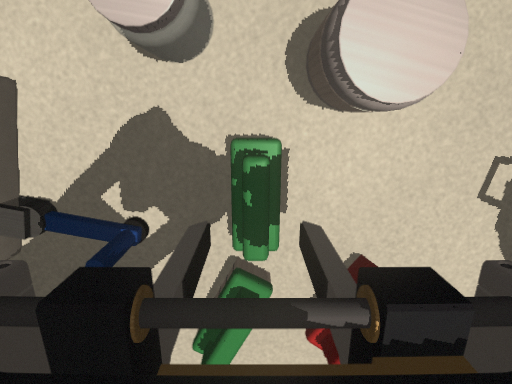

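```bash
cat > wb.py <<'E'
from h import *
def handle(n='wrist',zlo=.07,zhi=.1):
    p,d,c,s=cap(n); W=cloud(d,c,s); C=p.astype(int)
    with np.errstate(all='ignore'):
        m=((C[...,1]>C[...,0]*1.5)&(C[...,1]>C[...,2]*1.3)&(W[...,2]>zlo)&(W[...,2]<zhi)).astype(np.uint8)
    k,l,stt,cen=cv2.connectedComponentsWithStats(m)
    for i in range(1,k):
        if stt[i,4]<60: continue
        P=W[l==i]; print(n,cen[i].round(),stt[i,4],[np.round(a,4) for a in cv2.minAreaRect(P[:,:2].astype(np.float32))],round(float(np.median(P[:,2])),3))
if __name__=='__main__': 
    handle(); plan([])
E
python3 wb.py
```

```text
wrist [254. 208.] 2634 [array([ 0.5896, -0.2383]), array([0.0887, 0.022 ]), np.float64(13.4515)] 0.077
wrist [226. 346.] 938 [array([ 0.4513, -0.2437]), array([0.0212, 0.0599]), np.float64(74.947)] 0.077
at [ 0.5885 -0.2395  0.1198] yaw -76.55 tilt 0.02 j6 44.2 t 7.05 F [-0.01 -0.06 -0.36] gap 0.06
```

Call:
servo_tool(
  increments=[
    [[0, 0, 0, 0.001, 0, 0.025, 0.06], [0, 0, 0, 0.001, 0, 0.05, 0.06], [0, 0, 0, 0.001, 0, 0.073, 0.06], [0, 0, 0, 0.001, 0, 0.073, 0.06], [0, 0, 0, 0.001, 0, 0.073, 0.0], [0, 0, 0, 0.001, 0, 0.073, 0.0], [0, 0, 0, 0.001, 0, 0.073, 0.0], [0, 0, 0, 0.001, 0, 0.073, 0.0]],
  ],
  grip_force=35,
)

```text
time: 8.05
position: [0.5894, -0.2393, 0.0469]
eef_rot: [[0.973, 0.232, 0.001], [0.232, -0.973, -0.0], [0.0, 0.0, -1.0]]
contact_force: [-0.6, 0.4, -0.7]
finger_gap: 0.0234
```

Call:
servo_tool(
  increments=[
    [[0, 0, 0, 0, 0, 0, 0.0], [0, 0, 0, 0, 0, -0.02, 0.0], [0, 0, 0, 0, 0, -0.06, 0], [0, 0, 0, 0, 0, -0.1, 0], [0, 0, 0, 0, 0, -0.14, 0], [0, 0, 0, 0, 0, -0.14, 0]],
  ],
)

```text
time: 8.8
position: [0.5914, -0.2406, 0.1918]
eef_rot: [[0.973, 0.232, 0.008], [0.232, -0.973, -0.005], [0.006, 0.007, -1.0]]
contact_force: [0.4, -0.6, -1.1]
finger_gap: 0.0216
```

Run:
```python
from h import *
ex=np.array([np.cos(np.radians(2.7)),np.sin(np.radians(2.7))]);ey=np.array([-ex[1],ex[0]])
t=np.array([.535,.260])
for k in (.055,-.055): print((t+k*ey).round(4))
q=t+.055*ey
plan([(*q,.187,-87.3,0)])
```

```text
[0.5324 0.3149]
[0.5376 0.2051]
at [ 0.5914 -0.2406  0.1918] yaw -76.57 tilt 0.52 j6 44.3 t 8.8 F [ 0.39 -0.56 -1.09] gap 0.0216
[0.3, -0.4, 10.7, 0.0716, -0.554, 0.0017, 0]
```

Call:
servo_tool(
  increments=[
    [[0, 0, 1, 0.005, -0.045, 0, 0], [0, 0, 2, 0.011, -0.09, 0, 0], [0, 0, 3, 0.017, -0.135, 0, 0], [0, 0, 4, 0.023, -0.18, 0, 0], [0, 0, 5, 0.029, -0.225, 0, 0], [0, 0, 6, 0.035, -0.27, 0, 0], [0, 0, 7, 0.041, -0.315, 0, 0], [0, 0, 8, 0.047, -0.36, 0, 0]],
  ],
)

```text
time: 9.8
position: [0.5499, 0.1233, 0.1847]
eef_rot: [[0.996, 0.094, -0.003], [0.094, -0.996, -0.0], [-0.003, -0.0, -1.0]]
contact_force: [0.5, 1.0, -1.4]
finger_gap: 0.0217
```

Call:
servo_tool(
  increments=[
    [[0, 0, 1, 0.005, -0.045, 0, 0], [0, 0, 2, 0.008, -0.09, 0, 0], [0, 0, 2.5, 0.012, -0.135, 0, 0], [0, 0, 2.7, 0.014, -0.175, 0, 0], [0, 0, 2.7, 0.014, -0.19, 0, 0], [0, 0, 2.7, 0.014, -0.19, 0, 0]],
  ],
)

```text
time: 10.55
position: [0.5465, 0.3123, 0.1852]
eef_rot: [[0.999, 0.049, -0.002], [0.049, -0.999, -0.001], [-0.002, 0.001, -1.0]]
contact_force: [0.7, 0.7, -0.9]
finger_gap: 0.0221
```

Run:
```python
from h import *
cap('wrist','w5.png')
import wb; wb.handle(zlo=.02,zhi=.3)
plan([(.5324,.3149,.120,-87.3,0),(.5324,.3149,.064,-87.3,0)])
```

```text
wrist [495. 158.] 1058 [array([0.5953, 0.0801]), array([0.0344, 0.0273]), np.float64(19.202)] 0.094
wrist [255. 215.] 7660 [array([0.5472, 0.3114]), array([0.1094, 0.0457]), np.float64(3.0403)] 0.214
at [0.5471 0.3112 0.1858] yaw -87.31 tilt 0.08 j6 106.7 t 10.65 F [-0.79  0.57 -1.91] gap 0.0219
[0.0, 0.1, -0.0, -0.0144, -0.0044, 0.0658, 0]
[0.0, 0.1, -0.0, -0.0144, -0.0045, 0.1218, 0]
```

View pics/w5.png

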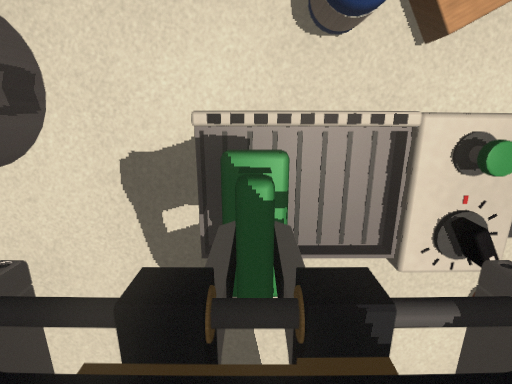

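Call:
servo_tool(
  increments=[
    [[0, 0, 0, -0.0145, -0.0045, 0.0, 0], [0, 0, 0, -0.0145, -0.0045, 0.04, 0], [0, 0, 0, -0.0145, -0.0045, 0.08, 0], [0, 0, 0, -0.0145, -0.0045, 0.1, 0], [0, 0, 0, -0.0145, -0.0045, 0.115, 0], [0, 0, 0, -0.0145, -0.0045, 0.122, 0], [0, 0, 0, -0.0145, -0.0045, 0.1225, 0]],
  ],
)

```text
time: 11.52
position: [0.533, 0.3163, 0.0645]
eef_rot: [[0.999, 0.048, 0.001], [0.048, -0.999, 0.0], [0.001, -0.0, -1.0]]
contact_force: [-0.4, -0.6, -1.3]
finger_gap: 0.0217
```

Call:
servo_tool(
  increments=[
    [[0, 0, 0, 0, 0, 0, 0.05], [0, 0, 0, 0, 0, 0, 0.05], [0, 0, 0, 0, 0, 0, 0.05], [0, 0, 0, 0, 0, -0.03, 0.05], [0, 0, 0, 0, 0, -0.08, 0.05], [0, 0, 0, 0, 0, -0.13, 0.05], [0, 0, 0, 0, 0, -0.13, 0.05]],
  ],
)

```text
time: 12.4
position: [0.5355, 0.3173, 0.2]
eef_rot: [[0.999, 0.048, 0.01], [0.048, -0.999, 0.004], [0.01, -0.003, -1.0]]
contact_force: [-0.6, 0.1, -0.3]
finger_gap: 0.0503
```

```bash
python3 - <<'E'
from h import *
cap('wrist','w6.png')
import wb; wb.handle(zlo=.08,zhi=.3)
plan([])
E
python3 br.py
```

```text
wrist [496. 144.] 1020 [array([0.5953, 0.0801]), array([0.0342, 0.0295]), np.float64(12.7017)] 0.094
wrist [255. 191.] 1752 [array([0.534 , 0.3163]), array([0.0882, 0.0215]), np.float64(3.0121)] 0.092
at [0.5326 0.3162 0.1942] yaw -87.27 tilt 0.04 j6 107.5 t 12.5 F [-0.05  0.16 -0.88] gap 0.0499
top [208. 175.] 143 [array([0.5947, 0.0754]), array([0.0308, 0.033 ]), np.float64(0.0934)] 0.094
top [116. 198.] 305 [array([0.5321, 0.3135]), array([0.0209, 0.091 ]), np.float64(88.9114)] 0.091
top [331. 235.] 273 [array([ 0.4494, -0.2435]), array([0.0202, 0.0911]), np.float64(75.338)] 0.076
scene [352. 149.] 179 [array([0.533 , 0.3135]), array([0.0912, 0.0236]), np.float64(3.0042)] 0.091
scene [188. 185.] 124 [array([ 0.4546, -0.2455]), array([0.0192, 0.0846]), np.float64(74.6073)] 0.077
scene [297. 182.] 70 [array([0.5977, 0.0737]), array([0.0256, 0.0334]), np.float64(63.3384)] 0.095
```

View pics/w6.png

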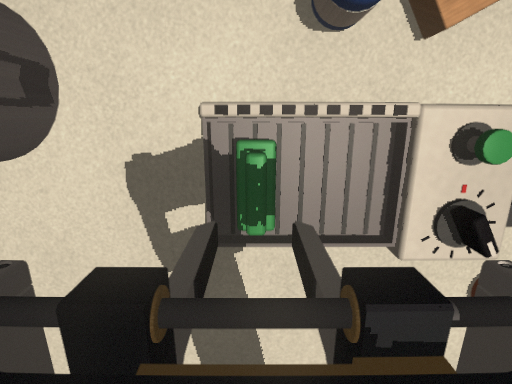

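View pics/top_l.png

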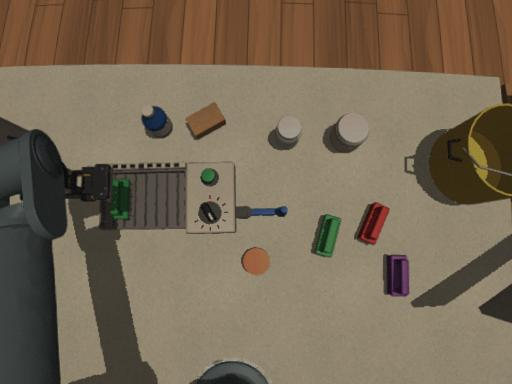

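Run:
```python
from h import *
plan([(.451,-.244,.195,-104.8,.05)])
```

```text
at [0.5315 0.3158 0.192 ] yaw -87.27 tilt 0.19 j6 107.5 t 12.6 F [ 0.54 -0.13 -1.4 ] gap 0.0498
[0.1, 0.2, 17.5, -0.1071, 0.5553, -0.0021, 0.05]
```

Call:
servo_tool(
  increments=[
    [[0, 0, 2, -0.01, 0.05, 0, 0.06], [0, 0, 4, -0.02, 0.1, 0, 0.06], [0, 0, 6, -0.029, 0.15, 0, 0.06], [0, 0, 8, -0.039, 0.2, 0, 0.06], [0, 0, 10, -0.048, 0.25, 0, 0.06], [0, 0, 12, -0.058, 0.3, 0, 0.06], [0, 0, 14, -0.067, 0.35, 0, 0.06], [0, 0, 16, -0.077, 0.4, 0, 0.06]],
  ],
)

```text
time: 13.6
position: [0.4733, -0.0882, 0.1922]
eef_rot: [[0.973, -0.231, -0.003], [-0.231, -0.973, 0.001], [-0.003, -0.001, -1.0]]
contact_force: [0.5, 0.0, 0.3]
finger_gap: 0.0603
```

Call:
servo_tool(
  increments=[
    [[0, 0, 0.5, -0.003, 0.04, 0, 0.06], [0, 0, 1, -0.005, 0.08, 0, 0.06], [0, 0, 1.5, -0.007, 0.12, 0.0, 0.06], [0, 0, 1.5, -0.01, 0.15, 0.02, 0.06], [0, 0, 1.5, -0.011, 0.16, 0.05, 0.06], [0, 0, 1.5, -0.011, 0.16, 0.07, 0.06], [0, 0, 1.5, -0.011, 0.16, 0.07, 0.06]],
  ],
)

```text
time: 14.48
position: [0.4253, -0.2388, 0.1208]
eef_rot: [[0.967, -0.255, -0.005], [-0.255, -0.967, 0.005], [-0.006, -0.003, -1.0]]
contact_force: [-0.2, 0.1, 0.7]
finger_gap: 0.0603
```

```bash
python3 wb.py;python3 - <<'E'
from h import *
cap('wrist','w7.png')
plan([(.4508,-.244,.047,-104.8,.06)])
E
```

```text
wrist [253. 176.] 2779 [array([ 0.4513, -0.2447]), array([0.0219, 0.0877]), np.float64(75.7259)] 0.077
at [ 0.4264 -0.2395  0.1225] yaw -104.77 tilt 0.21 j6 62.1 t 14.53 F [-0.81 -0.71  0.1 ] gap 0.0601
at [ 0.4271 -0.24    0.1236] yaw -104.76 tilt 0.07 j6 62.1 t 14.57 F [ 0.   -0.17 -1.15] gap 0.06
[-0.0, 0.1, 0.0, 0.0241, -0.0021, 0.0765, 0.06]
```

View pics/w7.png

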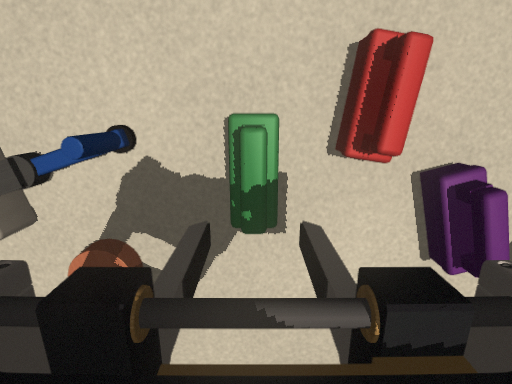

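Green brush between the fingers at (253,176), red and purple look-alikes off to the right; I need ~24 mm along tool x, then down.

Call:
servo_tool(
  increments=[
    [[0, 0, -0.5, 0.0245, -0.0015, 0, 0.06], [0, 0, -0.5, 0.0245, -0.0015, 0.03, 0.06], [0, 0, -0.5, 0.0245, -0.0015, 0.06, 0.06], [0, 0, -0.5, 0.0245, -0.0015, 0.0765, 0.06], [0, 0, -0.5, 0.0245, -0.0015, 0.0765, 0.0], [0, 0, -0.5, 0.0245, -0.0015, 0.0765, 0.0], [0, 0, -0.5, 0.0245, -0.0015, 0.0765, 0.0], [0, 0, -0.5, 0.0245, -0.0015, 0.0765, 0.0]],
  ],
  grip_force=35,
)

```text
time: 15.58
position: [0.4518, -0.2454, 0.0482]
eef_rot: [[0.969, -0.246, 0.001], [-0.246, -0.969, -0.001], [0.001, 0.001, -1.0]]
contact_force: [0.7, 0.8, 0.7]
finger_gap: 0.0238
```

Call:
servo_tool(
  increments=[
    [[0, 0, 0, 0, 0, 0, 0.0], [0, 0, 0, 0, 0, -0.02, 0.0], [0, 0, 0, 0, 0, -0.06, 0], [0, 0, 0, 0, 0, -0.1, 0], [0, 0, 0, 0, 0, -0.14, 0], [0, 0, 0, 0, 0, -0.14, 0]],
  ],
)

```text
time: 16.32
position: [0.4529, -0.2464, 0.1906]
eef_rot: [[0.969, -0.246, 0.005], [-0.246, -0.969, -0.005], [0.006, 0.003, -1.0]]
contact_force: [0.2, 1.2, -1.7]
finger_gap: 0.0217
```

Run:
```python
from h import *
plan([(.537,.205,.187,-87.3,0)])
```

```text
at [ 0.4529 -0.2464  0.1906] yaw -104.27 tilt 0.4 j6 63.1 t 16.32 F [ 0.2   1.19 -1.74] gap 0.0217
[0.2, -0.3, -17.0, -0.0298, -0.4582, 0.002, 0]
```

Call:
servo_tool(
  increments=[
    [[0, 0, -2, -0.003, -0.05, 0, 0], [0, 0, -4, -0.006, -0.1, 0, 0], [0, 0, -6, -0.01, -0.15, 0, 0], [0, 0, -8, -0.013, -0.2, 0, 0], [0, 0, -10, -0.016, -0.25, 0, 0], [0, 0, -12, -0.02, -0.3, 0, 0], [0, 0, -14, -0.023, -0.35, 0, 0], [0, 0, -17, -0.026, -0.4, 0, 0]],
  ],
)

```text
time: 17.32
position: [0.5235, 0.1505, 0.1848]
eef_rot: [[0.999, 0.049, -0.004], [0.049, -0.999, -0.0], [-0.004, 0.0, -1.0]]
contact_force: [1.2, -0.1, -2.2]
finger_gap: 0.0217
```

Run:
```python
from h import *
plan([(.537,.205,.187,-87.3,0)])
```

```text
at [0.5235 0.1505 0.1848] yaw -87.17 tilt 0.21 j6 91.3 t 17.32 F [ 1.17 -0.05 -2.2 ] gap 0.0217
[0.0, 0.2, 0.1, 0.0162, -0.0537, -0.0023, 0]
```

Call:
servo_tool(
  increments=[
    [[0, 0, 0, 0.016, -0.04, 0, 0], [0, 0, 0, 0.016, -0.054, 0, 0], [0, 0, 0, 0.016, -0.054, 0, 0], [0, 0, 0, 0.016, -0.054, 0, 0]],
  ],
)

```text
time: 17.82
position: [0.5376, 0.2025, 0.1867]
eef_rot: [[0.999, 0.047, -0.001], [0.047, -0.999, -0.001], [-0.001, 0.001, -1.0]]
contact_force: [0.3, -0.4, -2.5]
finger_gap: 0.0218
```

```bash
python3 - <<'E'
from h import *
import wb; wb.handle(zlo=.08,zhi=.3)
plan([(.537,.205,.0645,-87.3,0)])
E
python3 br.py
```

```text
wrist [392. 142.] 1012 [array([0.5963, 0.076 ]), array([0.0335, 0.033 ]), np.float64(1.4543)] 0.094
wrist [142. 191.] 1997 [array([0.5332, 0.3152]), array([0.0882, 0.0208]), np.float64(3.0331)] 0.091
wrist [254. 216.] 7489 [array([0.5369, 0.2028]), array([0.1078, 0.0457]), np.float64(2.3964)] 0.214
at [0.5379 0.2025 0.187 ] yaw -87.36 tilt 0.05 j6 96.7 t 17.88 F [ 0.49  0.14 -1.6 ] gap 0.0218
[0.0, 0.0, -0.1, -0.0006, -0.0026, 0.1225, 0]
top [208. 175.] 142 [array([0.5947, 0.0744]), array([0.0317, 0.0313]), np.float64(4.0709)] 0.094
scene [353. 150.] 168 [array([0.534 , 0.3134]), array([0.0884, 0.0224]), np.float64(1.2496)] 0.091
scene [297. 182.] 71 [array([0.5986, 0.073 ]), array([0.0255, 0.0338]), np.float64(64.7119)] 0.095
```

Call:
servo_tool(
  increments=[
    [[0, 0, 0, -0.001, -0.003, 0.0, 0], [0, 0, 0, -0.001, -0.003, 0.04, 0], [0, 0, 0, -0.001, -0.003, 0.08, 0], [0, 0, 0, -0.001, -0.003, 0.1, 0], [0, 0, 0, -0.001, -0.003, 0.115, 0], [0, 0, 0, -0.001, -0.003, 0.1225, 0], [0, 0, 0, -0.001, -0.003, 0.1225, 0]],
  ],
)

```text
time: 18.85
position: [0.5374, 0.2067, 0.0653]
eef_rot: [[0.999, 0.048, 0.001], [0.048, -0.999, 0.0], [0.001, -0.0, -1.0]]
contact_force: [0.5, 0.5, -2.4]
finger_gap: 0.0217
```

Call:
servo_tool(
  increments=[
    [[0, 0, 0, 0, 0, 0, 0.05], [0, 0, 0, 0, 0, 0, 0.05], [0, 0, 0, 0, 0, 0, 0.05], [0, 0, 0, 0, 0, -0.03, 0.05], [0, 0, 0, 0, 0, -0.08, 0.05], [0, 0, 0, 0, 0, -0.13, 0.05], [0, 0, 0, 0, 0, -0.13, 0.05]],
  ],
)

```text
time: 19.73
position: [0.5401, 0.2073, 0.2006]
eef_rot: [[0.999, 0.048, 0.01], [0.048, -0.999, 0.002], [0.01, -0.001, -1.0]]
contact_force: [0.4, 0.4, 0.2]
finger_gap: 0.0502
```

```bash
python3 - <<'E'
from h import *
cap('wrist','w8.png')
import wb; wb.handle(zlo=.08,zhi=.3)
plan([])
E
python3 br.py
```

```text
wrist [391. 143.] 943 [array([0.5961, 0.0757]), array([0.0329, 0.0336]), np.float64(2.7604)] 0.094
wrist [150. 190.] 1828 [array([0.5336, 0.3156]), array([0.0874, 0.0217]), np.float64(3.4299)] 0.092
wrist [254. 192.] 1755 [array([0.537 , 0.2069]), array([0.0881, 0.0216]), np.float64(2.219)] 0.092
at [0.537  0.2067 0.1952] yaw -87.27 tilt 0.04 j6 97.0 t 19.82 F [-0.32  0.32 -0.57] gap 0.0499
top [208. 175.] 143 [array([0.595 , 0.0753]), array([0.033 , 0.0312]), np.float64(89.1565)] 0.094
top [156. 207.] 159 [array([0.5105, 0.2047]), array([0.0398, 0.0216]), np.float64(3.1318)] 0.091
scene [353. 150.] 171 [array([0.5343, 0.3126]), array([0.0878, 0.0237]), np.float64(3.8465)] 0.091
scene [325. 159.] 190 [array([0.537 , 0.2053]), array([0.0899, 0.0232]), np.float64(3.0155)] 0.091
scene [297. 182.] 70 [array([0.5978, 0.0733]), array([0.0254, 0.0311]), np.float64(65.5548)] 0.094
```

View pics/w8.png

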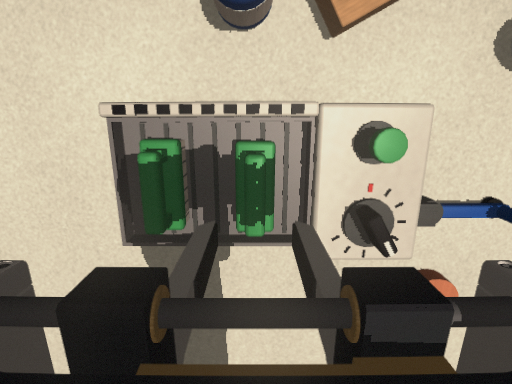

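View pics/scene_l.png

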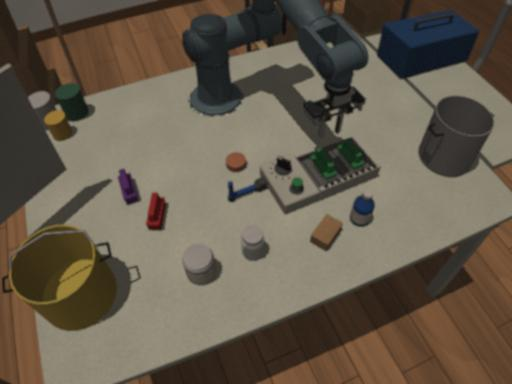

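Run:
```python
from h import *
plan([(.5023,.071,.18,-57,.05)])
```

```text
at [0.5359 0.2064 0.1931] yaw -87.27 tilt 0.18 j6 97.0 t 19.93 F [ 0.83 -0.47 -0.37] gap 0.0503
[-0.0, 0.2, -30.3, -0.04, 0.1337, 0.0133, 0.05]
```

Call:
servo_tool(
  increments=[
    [[0, 0, -7, -0.01, 0.033, 0, 0.05], [0, 0, -15, -0.02, 0.066, 0, 0.05], [0, 0, -23, -0.03, 0.1, 0.01, 0.05], [0, 0, -30, -0.04, 0.134, 0.013, 0.05], [0, 0, -30, -0.04, 0.134, 0.013, 0.05], [0, 0, -30, -0.04, 0.134, 0.013, 0.05]],
  ],
)

```text
time: 20.68
position: [0.5031, 0.0714, 0.1811]
eef_rot: [[0.842, 0.54, -0.001], [0.54, -0.842, 0.0], [-0.001, -0.001, -1.0]]
contact_force: [0.5, 0.2, -0.4]
finger_gap: 0.0499
```

```bash
cat > dial.py <<'E'
from h import *
def dial():
    p,d,c,s=cap('wrist','dial.png'); W=cloud(d,c,s); 
    with np.errstate(all='ignore'):
        m=(abs(W[...,0]-.502)<.04)&(abs(W[...,1]-.071)<.04)&(W[...,2]>.092)&(W[...,2]<.11)
    P=W[m]; C=p[m]; r=cv2.minAreaRect(P[:,:2].astype(np.float32))
    print('dial',len(P),[np.round(a,4) for a in r],round(float(np.median(P[:,2])),4))
    b=C.min(1)>120; print('white',b.sum(), P[b].mean(0).round(4) if b.any() else '')
dial(); plan([(.5023,.071,.068,-57,.05)])
E
python3 dial.py
```

```text
dial 856 [array([0.5027, 0.0715]), array([0.0493, 0.0153]), np.float64(33.0015)] 0.101
white 69 [0.4872 0.061  0.102 ]
at [0.5033 0.0716 0.1814] yaw -57.28 tilt 0.06 j6 52.6 t 20.73 F [ 0.65  0.12 -0.69] gap 0.0502
[-0.1, 0.0, -0.3, -0.0011, 0.0001, 0.1134, 0.05]
```

View pics/dial.png

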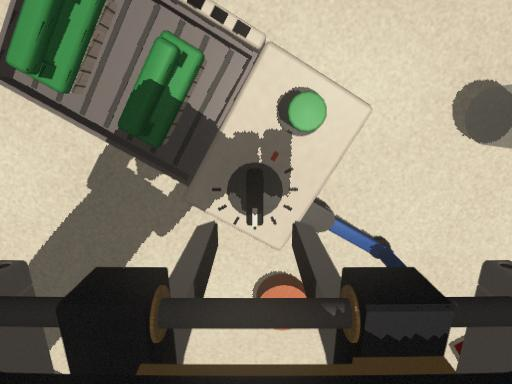

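Call:
servo_tool(
  increments=[
    [[0, 0, 0, -0.0005, 0, 0.04, 0.05], [0, 0, 0, -0.0005, 0, 0.08, 0.05], [0, 0, 0, -0.0005, 0, 0.113, 0.05], [0, 0, 0, -0.0005, 0, 0.113, 0.05], [0, 0, 0, -0.0005, 0, 0.113, 0.0], [0, 0, 0, -0.0005, 0, 0.113, 0.0], [0, 0, 0, -0.0005, 0, 0.113, 0.0], [0, 0, 0, -0.0005, 0, 0.113, 0.0]],
  ],
  grip_force=30,
)

```text
time: 21.72
position: [0.503, 0.0715, 0.0698]
eef_rot: [[0.842, 0.54, -0.0], [0.54, -0.842, 0.002], [0.001, -0.002, -1.0]]
contact_force: [-1.6, 2.4, 2.6]
finger_gap: 0.0161
```

Call:
servo_tool(
  increments=[
    [[0, 0, -6, 0, 0, 0, 0], [0, 0, -14, 0, 0, 0, 0], [0, 0, -22, 0, 0, 0, 0], [0, 0, -30, 0, 0, 0, 0], [0, 0, -38, 0, 0, 0, 0], [0, 0, -46, 0, 0, 0, 0], [0, 0, -54, 0, 0, 0, 0], [0, 0, -60, 0, 0, 0, 0]],
  ],
)

```text
time: 22.72
position: [0.5019, 0.0719, 0.0695]
eef_rot: [[-0.051, 0.999, -0.003], [0.999, 0.051, 0.003], [0.003, -0.003, -1.0]]
contact_force: [-7.9, 5.0, 8.8]
finger_gap: 0.0159
```

Run:
```python
from h import *
plan([(.5027,.0715,.068,3,0)]); print(np.round(st()['ft_torque'],2))
```

```text
at [0.5019 0.0719 0.0695] yaw 2.91 tilt 0.23 j6 -7.8 t 22.73 F [-7.92  4.99  8.79] gap 0.0159
[-0.2, -0.2, -0.1, -0.0004, 0.0008, 0.0015, 0]
[ 0.99  1.25 -0.16]
```

Call:
servo_tool(
  increments=[
    [[0, 0, -8, 0, 0, 0, 0], [0, 0, -16, 0, 0, 0, 0], [0, 0, -24, 0, 0, 0, 0], [0, 0, -32, 0, 0, 0, 0], [0, 0, -40, 0, 0, 0, 0], [0, 0, -48, 0, 0, 0, 0], [0, 0, -56, 0, 0, 0, 0], [0, 0, -64, 0, 0, 0, 0]],
  ],
)

```text
time: 23.72
position: [0.5007, 0.0713, 0.0692]
eef_rot: [[-0.92, 0.392, -0.006], [0.392, 0.92, 0.001], [0.006, -0.001, -1.0]]
contact_force: [-9.0, 0.3, 8.4]
finger_gap: 0.0159
```

Call:
servo_tool(
  increments=[
    [[0, 0, -6, 0, 0, 0, 0], [0, 0, -12, 0, 0, 0, 0], [0, 0, -18, 0, 0, 0, 0], [0, 0, -24, 0, 0, 0, 0], [0, 0, -27, 0, 0, 0, 0], [0, 0, -28, 0, 0, 0, 0], [0, 0, -28, 0, 0, 0, 0]],
  ],
)

```text
time: 24.6
position: [0.5013, 0.0708, 0.069]
eef_rot: [[-0.997, -0.081, -0.005], [-0.081, 0.997, 0.001], [0.005, 0.001, -1.0]]
contact_force: [-6.9, -0.4, 5.3]
finger_gap: 0.0158
```

Run:
```python
from h import *
plan([(.5027,.0715,.068,3,0)]); print(np.round(st()['ft_torque'],2))
```

```text
at [0.5013 0.0708 0.069 ] yaw 94.63 tilt 0.26 j6 -99.5 t 24.6 F [-6.91 -0.4   5.3 ] gap 0.0158
[-0.2, -0.2, 91.6, -0.0015, 0.0006, 0.001, 0]
[ 0.06  1.14 -0.58]
```

Call:
servo_tool(
  increments=[
    [[0, 0, 0, 0, 0, 0, 0], [0, 0, 8, 0, 0, 0, 0], [0, 0, 16, 0, 0, 0, 0], [0, 0, 24, 0, 0, 0, 0], [0, 0, 32, 0, 0, 0, 0], [0, 0, 40, 0, 0, 0, 0], [0, 0, 48, 0, 0, 0, 0], [0, 0, 56, 0, 0, 0, 0]],
  ],
)

```text
time: 25.6
position: [0.5023, 0.0703, 0.069]
eef_rot: [[-0.622, 0.783, -0.002], [0.783, 0.622, -0.001], [0.001, -0.002, -1.0]]
contact_force: [-3.0, -0.8, 1.4]
finger_gap: 0.016
```

Call:
servo_tool(
  increments=[
    [[0, 0, 8, 0, 0, 0, 0], [0, 0, 16, 0, 0, 0, 0], [0, 0, 24, 0, 0, 0, 0], [0, 0, 32, 0, 0, 0, 0], [0, 0, 40, 0, 0, 0, 0], [0, 0, 48, 0, 0, 0, 0], [0, 0, 56, 0, 0, 0, 0], [0, 0, 62, 0, 0, 0, 0]],
  ],
)

```text
time: 26.6
position: [0.5021, 0.0711, 0.069]
eef_rot: [[0.398, 0.917, -0.002], [0.917, -0.398, 0.001], [-0.0, -0.002, -1.0]]
contact_force: [-3.7, 1.4, 2.3]
finger_gap: 0.0158
```

Call:
servo_tool(
  increments=[
    [[0, 0, 4, 0, 0, 0, 0], [0, 0, 4, 0, 0, 0, 0], [0, 0, 4, 0, 0, 0, 0]],
  ],
)

```text
time: 26.98
position: [0.5021, 0.071, 0.069]
eef_rot: [[0.457, 0.889, -0.002], [0.889, -0.457, 0.001], [-0.0, -0.002, -1.0]]
contact_force: [-5.2, 2.2, 4.8]
finger_gap: 0.0157
```

Run:
```python
from h import *
plan([(.5027,.0715,.068,-27.3,0)]); print(np.round(st()['ft_torque'],2))
```

```text
at [0.5021 0.071  0.069 ] yaw -27.21 tilt 0.14 j6 22.4 t 26.98 F [-5.21  2.16  4.77] gap 0.0157
[-0.1, 0.0, 0.1, 0.0007, 0.0003, 0.001, 0]
[ 0.35  0.95 -0.02]
```

Now release and rise, then look.

Call:
servo_tool(
  increments=[
    [[0, 0, 0, 0, 0, 0, 0.05], [0, 0, 0, 0, 0, 0, 0.05], [0, 0, 0, 0, 0, 0, 0.05], [0, 0, 0, 0, 0, -0.03, 0.05], [0, 0, 0, 0, 0, -0.07, 0.05], [0, 0, 0, 0, 0, -0.11, 0.05], [0, 0, 0, 0, 0, -0.11, 0.05], [0, 0, 0, 0, 0, -0.11, 0.05]],
  ],
)

```text
time: 27.98
position: [0.5025, 0.0706, 0.1781]
eef_rot: [[0.458, 0.889, -0.001], [0.889, -0.458, 0.0], [-0.0, -0.001, -1.0]]
contact_force: [-0.6, 0.8, -0.1]
finger_gap: 0.0502
```

```bash
python3 dial.py; python3 br.py
```

```text
dial 878 [array([0.5028, 0.0714]), array([0.0491, 0.0153]), np.float64(62.4711)] 0.101
white 90 [0.4955 0.0574 0.102 ]
at [0.5021 0.0706 0.1774] yaw -27.27 tilt 0.15 j6 22.4 t 28.02 F [-0.6   0.58 -0.54] gap 0.0497
[-0.1, 0.1, 29.7, 0.0005, 0.0003, 0.1094, 0.05]
top [107. 205.] 345 [array([0.5117, 0.3369]), array([0.0912, 0.0208]), np.float64(5.6981)] 0.091
scene [354. 144.] 158 [array([0.5165, 0.3319]), array([0.0851, 0.0215]), np.float64(9.7704)] 0.091
scene [325. 159.] 169 [array([0.5375, 0.2048]), array([0.0896, 0.0227]), np.float64(1.5659)] 0.092
scene [297. 182.] 82 [array([0.5977, 0.0743]), array([0.0317, 0.0334]), np.float64(88.3897)] 0.094
```

View pics/dial.png

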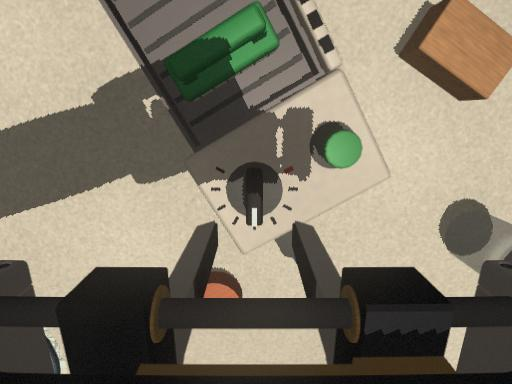

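Run:
```python
from h import *
p,d,c,s=cap('top'); W=cloud(d,c,s); C=p.astype(int)
with np.errstate(all='ignore'):
    m=(C[...,1]>C[...,0]*1.5)&(C[...,1]>C[...,2]*1.3)&(W[...,2]>.085)&(W[...,2]<.12)&(W[...,1]>.28)
P=W[m]; A=np.c_[P[:,:2]-P[:,:2].mean(0),np.ones(len(P))]; print(np.linalg.lstsq(A,P[:,2],rcond=None)[0],len(P),P[:,2].min(),P[:,2].max())
plan([(.5962,.0755,.16,-27.3,0),(.5962,.0755,.1,-27.3,0),(.5962,.0755,.074,-27.3,0)])
cv2.imwrite('pics/tc.png',cv2.resize(p[140:250,80:300,::-1],None,fx=3.5,fy=3.5,interpolation=cv2.INTER_CUBIC))
```

```text
[-0.0134714   0.08796431  0.09134048] 283 0.08529586095696795 0.09700553304424897
at [0.5021 0.0707 0.1774] yaw -27.27 tilt 0.16 j6 22.5 t 28.18 F [ 0.09  0.39 -0.24] gap 0.0501
[-0.2, 0.1, 0.0, 0.0474, 0.0815, 0.0171, 0]
[-0.2, 0.1, 0.0, 0.0475, 0.0816, 0.0771, 0]
[-0.2, 0.1, 0.0, 0.0475, 0.0817, 0.1031, 0]
```

View pics/tc.png

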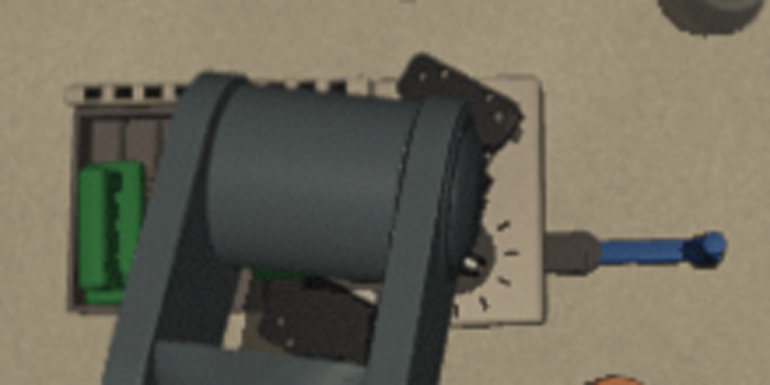

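Call:
servo_tool(
  increments=[
    [[0, 0, 0, 0.024, 0.04, 0, 0], [0, 0, 0, 0.0475, 0.0815, 0.017, 0], [0, 0, 0, 0.0475, 0.0815, 0.04, 0], [0, 0, 0, 0.0475, 0.0815, 0.06, 0], [0, 0, 0, 0.0475, 0.0815, 0.075, 0], [0, 0, 0, 0.0475, 0.0815, 0.085, 0]],
  ],
  grip_force=20,
)

```text
time: 28.92
position: [0.5966, 0.0756, 0.0932]
eef_rot: [[0.458, 0.889, -0.001], [0.889, -0.458, 0.0], [-0.0, -0.001, -1.0]]
contact_force: [-3.0, -0.1, 8.1]
finger_gap: 0.0004
```

Run:
```python
from h import *
plan([(.5962,.0755,.074,-27.3,0)])
```

```text
at [0.5966 0.0756 0.0932] yaw -27.26 tilt 0.06 j6 23.7 t 28.93 F [-3.01 -0.07  8.06] gap 0.0004
[-0.1, 0.0, 0.0, -0.0002, -0.0003, 0.0192, 0]
```

Call:
servo_tool(
  increments=[
    [[0, 0, 0, 0, 0, 0.006, 0], [0, 0, 0, 0, 0, 0.012, 0], [0, 0, 0, 0, 0, 0.017, 0], [0, 0, 0, 0, 0, 0.02, 0], [0, 0, 0, 0, 0, 0.02, 0]],
  ],
)

```text
time: 29.55
position: [0.5976, 0.0756, 0.0752]
eef_rot: [[0.458, 0.889, 0.0], [0.889, -0.458, -0.0], [0.0, 0.0, -1.0]]
contact_force: [-5.0, 0.1, 9.1]
finger_gap: 0.0008
```

Run:
```python
from h import *
plan([(.5962,.0755,.074,-27.3,0)])
```

```text
at [0.5976 0.0756 0.0752] yaw -27.26 tilt 0.01 j6 23.7 t 29.55 F [-4.97  0.13  9.15] gap 0.0008
[0.0, -0.0, 0.0, -0.0007, -0.0012, 0.0012, 0]
```

Call:
servo_tool(
  increments=[
    [[0, 0, 0, 0, 0, 0.002, 0], [0, 0, 0, 0, 0, 0.002, 0], [0, 0, 0, 0, 0, -0.02, 0], [0, 0, 0, 0, 0, -0.05, 0], [0, 0, 0, 0, 0, -0.09, 0], [0, 0, 0, 0, 0, -0.12, 0], [0, 0, 0, 0, 0, -0.12, 0]],
  ],
)

```text
time: 30.42
position: [0.5992, 0.0754, 0.1966]
eef_rot: [[0.458, 0.889, 0.007], [0.889, -0.458, -0.0], [0.003, 0.006, -1.0]]
contact_force: [0.7, -0.3, -0.9]
finger_gap: 0.0008
```

Call:
servo_tool(
  increments=[
    [[0, 0, 0, -0.05, -0.02, -0.02, 0], [0, 0, 0, -0.1, -0.05, -0.04, 0], [0, 0, 0, -0.1, -0.05, -0.04, 0], [0, 0, 0, -0.1, -0.05, -0.04, 0]],
  ],
)

```text
time: 30.92
position: [0.5068, 0.0097, 0.2324]
eef_rot: [[0.458, 0.889, -0.001], [0.889, -0.458, 0.001], [-0.0, -0.001, -1.0]]
contact_force: [0.6, -0.6, 0.2]
finger_gap: 0.0009
```

```bash
python3 dial.py
python3 - <<'E'
from h import *
p,d,c,s=cap('wrist','w9.png'); W=cloud(d,c,s)
with np.errstate(all='ignore'): m=np.hypot(W[...,0]-.5965,W[...,1]-.0755)<.012
print('plunger z',m.sum(),np.nanmedian(W[m][:,2]))
E
python3 br.py
```

```text
dial 705 [array([0.5018, 0.0701]), array([0.0489, 0.0161]), np.float64(62.5249)] 0.1008
white 0 
at [0.507  0.0099 0.2324] yaw -27.25 tilt 0.11 j6 15.5 t 30.98 F [-0.26  0.43  0.33] gap 0.0005
[-0.1, 0.0, 29.8, 0.0522, -0.0319, 0.1644, 0.05]
plunger z 395 0.07824850559283769
top [107. 205.] 345 [array([0.5118, 0.337 ]), array([0.0922, 0.0219]), np.float64(4.6172)] 0.091
scene [354. 144.] 154 [array([0.5147, 0.3313]), array([0.0846, 0.0194]), np.float64(4.7518)] 0.091
scene [324. 159.] 177 [array([0.538 , 0.2051]), array([0.0884, 0.0224]), np.float64(3.6234)] 0.091
scene [297. 186.] 74 [array([0.598 , 0.0746]), array([0.0293, 0.032 ]), np.float64(44.7947)] 0.078
```

View pics/w9.png

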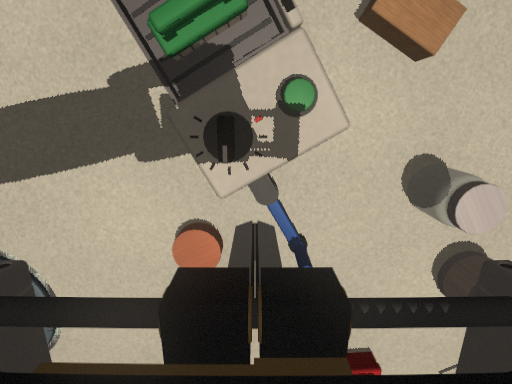

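View pics/scene_l.png

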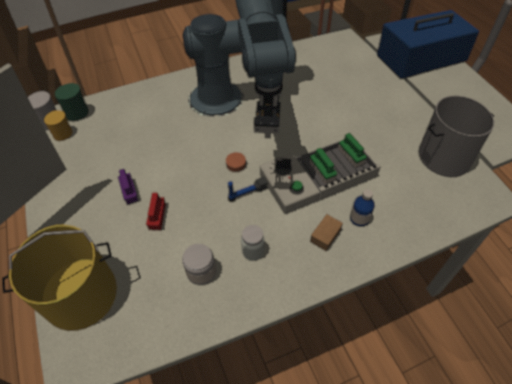

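Run:
```python
from h import *
arm.job_done(); plan([])
```

```text
the job is handed in; nothing more can be done
the job is handed in; nothing more can be done
```

I did all the steps in order and handed the job in at about 31 s of the 210 s allowed. No verdict was reported.

**What I did**
- **Leg:** I pushed it out to its stop, where the force reached about 16 N.
- **Brushes:** I put both green brushes in the tray, bristles down. No third green brush was visible, and I left the red and purple look-alikes alone.
- **Dial:** I turned it anticlockwise to its stop, then back clockwise by 120° (four clicks).
- **Plunger:** I pressed it to the bottom and let it go.

**What the last checks showed**
- **Leg:** it stands straight out from the deck.
- **Dial:** it reads about 120° (2.09 rad). The bar's angle was unchanged after the plunger press.
- **Plunger:** its top stays at about 78 mm, roughly 16.5 mm down, so the catch is holding.
- **Bystanders:** they look undisturbed in the pictures, though I didn't re-measure their positions.
- **Disturbed brush:** the brush placed first was knocked about 3 cm aside inside the tray while I was turning the dial.
    - It now sits at about x −19 mm, y +77 mm from the tray's centre, handle top at 91 mm. That is inside the limits, so I left it.
    - A plane fit showed it flat to about 5° across its width, well under the 0.2 rad limit.
    - The cameras disagreed on its position by 3 to 6 mm.

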